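# Feed a shoe last to its hidden-set length stop

## Robot

A 7-joint arm with a two-finger parallel gripper is mounted at the origin on the work surface. World frame = base frame: x ahead of the robot, y to its left, z up, the work surface at z = 0. Lengths are in m, angles in degrees, forces in N, time in s.
With the tool pointing down it reaches from about 0.425 to 0.825 m from the base axis. Payload 3.6 kg.
Tool frame: the origin (TCP) lies at the very end of the fingers, on their centre line; the grasp point (between the pads) lies 19 mm behind it; z points along the fingers, y is the line along which they close (so a half turn about z gives the same grasp; the last joint's range is limited). The gripper opens to 85 mm and grips with 20 to 120 N. Pads are 22 mm wide; open, the fingers measure 114 mm over their backs; the gripper's body (76 mm by 85 mm) begins 54 mm behind the grasp point. The pads swing forward as they close: fully open they stand 13 mm farther back than shut.
Start: joints at [-69.872, 35.231, -0.722, 81.555, 0.464, 63.22, -2.315], TCP at [0.24, 0.604, 0.231] pointing down, gripper open.
Joint ranges: [-178.69, 178.69], [-17.37, 117.87], [-77.05, 75.6], [15.02, 138.74], [-78.02, 258.01], [0.78, 113.62], [-162.83, 162.83]. Speed limits (degrees/s): [159.86, 159.86, 180, 180, 180, 180, 180].

## Interface

Orientations are given as a 3x3 rotation matrix whose columns are the frame's x, y, z axes.
In Python, from station import readout, grab_frame, calibration, env gives the robot as it stands. The module is installed in compiled form; this text tells all that it offers.
- The arm moves only by the shell command python3 -m crank 'ROWS' [FORCE]. ROWS is a JSON object of lists of equal length, an entry for each row: "grip": the opening, from -1 (shut) to 1 (fully open); "travel": the shift along the world's x, y, z normalised to -1 to 1, where 1 is 25 mm, a list of three; "yaw": the turn about the world's z normalised to -1 to 1, where 1 is 4 degrees. In form: {"grip": [grip, ...], "travel": [[x, y, z], ...], "yaw": [yaw, ...]}. A call has 1 to 12 rows; each row shifts and turns the commanded pose from where the row before left it; what a row does not reach is not made up. A row lasts 1/12 s, in which the tool goes at most 41.7 mm and 7.16 degrees, less where a joint would pass 70% of its speed; a pose out of reach is approached as far as the arm can. A call with a number of a shift or a turn outside -1 to 1 is refused whole. A call with a gripper value outside its range is refused whole. The fingers move at their own pace and stop on an object; FORCE is the grip in N (left out, the last holds). Time passes only in rows, so rows that do not move let the fingers close. It gives the time, the measured TCP pose, the force, the opening and the grip force at its end, in the units of the state.
- readout.get_obs(): the state, without advancing time (a new reading comes with each control period).
- grab_frame(name): name is "scene" or "top"; returns (picture, depth): 420x560x3 uint8, red, green, blue; 420x560 float32, m along the optical axis (not along the pixel's ray), 0 where there is no reading.
- calibration(name): a dict with "intrinsics" (3x3 intrinsics, pixels), "extrinsics" (4x4, takes a point from camera to world coordinates). Camera axes: x right, y down, z forward; pixel columns grow to the right and rows downward; lengths in m; the calibration is good to about 2 mm. A picture is of the moment at which its call begins. calibration takes no time and is no camera call.
- env.hand_in(): hands the job in; it is judged then, once.
The state is a dict: "time": time; "qpos": joint angles; "joint_vel": joint speeds; "effort": joint torques, N m; "eef_pos": TCP position; "tool_rot": TCP orientation; "contact_force": force on the tool from outside, world axes, zero at the start; "wrist_torque": the same for the moment, N m; "opening": opening from 0.0 (shut) to 1.0 (fully open); "finger_force": force on a finger pad.
Only numpy, scipy, OpenCV 4.12 (cv2) and the standard library are available. Lean on these libraries where they do the work, as an engineer would, in place of code of your own. Each camera call takes 0.05 s, during which the arm holds its last target. There are 200 camera calls.

## Task

Take the small shoe last from the bench and stand it on its sole between the two rails of the jig, toe towards the guard. Then push it from behind, under the guard, and feel for the stop: the sprung pad gives lightly and then goes firm; leave the last there with the pad fully home, never pressing the stop with more than 25 N. Leave the bottle where it stands.

Things in the scene. Friction and masses are not known exactly. Their poses are not given: they have to be found in the camera images.
- last: small green plastic shoe last (solid foot shape), loose, 0.3-0.5 kg, 160 long (x), 58 wide, 75 high; starts standing on its sole (a 240 long one of the same shape is a mere bystander). Origin under the middle of the sole, +x to the toe, z up. Heel half is 40 wide, back face upright at x = -80; forepart 58 wide at x = +30, 30 high; rounded toe ends at x = +80, 20 high
- last_cone (a point): grip point on the small last's narrow upright cone, 34 behind its origin, 65 above the sole; the last's centre of mass is near below it. The cone's near-parallel sides are 36 apart (y), from 45 to 75 above the sole and from x = -75 to -12 of the last: grip across y
- last_toe (a point): foremost point of the small last's toe, 80 ahead of its origin, 10 above the sole
- last_heel (a point): middle of the small last's upright back face, 80 behind its origin, 30 above the sole
- jig: flat aluminium bed, fixed, 460 x 160 x 12 thick, with two steel rails along x, 70 apart inside, 14 high above the bed. Origin: bench level, centre line; bed from x = -240 to 220, rails -230 to 200, bed top z = 12. +x runs from the open loading end (right side) to the stop, roughly along world +y; open above from x = -240 to -30
- guard: clear guard fixed over the far part of the jig, same origin and axes. Clear plate with dark edge, underside z = 150, 150 wide, x = -30 to 212, on 12 mm square posts at y = -68 and 68, x = -22 and 205; end wall at x = 207. Beneath it the stop: a locked carriage with a sprung rubber pad facing -x, 56 wide, z = 19 to 45
- guard_lip (a point): middle of the guard's front lower edge, x = -30, z = 150 in the jig's frame. The seated last lies too far under it for an upright gripper: lean the tool back 30 to 45 degrees towards the loading end and push low on the back of the heel
- plunger (a joint): travel of the sprung stop pad in m: 0 free, 0.008 fully home (solid). Its spring is under 1 N, so the last's own friction keeps it pressed. The carriage is set anew each time: the free pad's face lies anywhere from x = 118 to 154 of the jig, so the seated last's heel lies from x = -34 to 2
- bottle: blue plastic bottle, diameter 60, 150 high, a bystander. Origin: centre of the underside

How it is judged (in metres and radians):
On the way:
1. the small last stands on its sole between the rails, toe towards the guard, within 20 mm of the centre line at toe and heel, let go, stop pad not yet pressed (y of last_toe in the frame of jig between -0.02 and 0.02 m and y of last_heel in the frame of jig between -0.02 and 0.02 m and z of last in the frame of jig between 0.009 and 0.017 m and angle between last's own z axis and vertical below 0.1 rad and x of last_heel in the frame of jig below 0 m and x of last_toe in the frame of jig between -0.16 and 0.12 m and angle between the x axis of last and the x axis of jig, either way round below 0.25 rad and value of joint plunger below 0.002 m and contact force between the fingers and last below 0.1 N), for 0.2 s.
At the end, for the whole second after the job is handed in: The small last stands at rest on its sole between the jig's rails, toe first against the stop pad, toe and heel within 20 mm of the centre line, and holds the pad fully home (pressed at least 6.5 of its 8 mm) (y of last_toe in the frame of jig between -0.02 and 0.02 m and y of last_heel in the frame of jig between -0.02 and 0.02 m and z of last in the frame of jig between 0.009 and 0.017 m and angle between last's own z axis and vertical below 0.1 rad and x of last_toe in the frame of jig above 0.115 m and value of joint plunger above 0.0065 m and linear speed of last below 0.01 m/s and angular speed of last below 0.1 rad/s); the robot touches nothing.
It fails at once if the small last is pressed against the stop or guard with more than 25 N (contact force between last and guard above 25 N).
It fails at once if the bottle is moved by more than 30 mm (distance of bottle from where it was at the start of the episode above 0.03 m).
It also fails if it takes over 61 s, if anything falls off the work surface, if the arm or the gripper's body presses on something with over 40 N, if the wrist force passes 120 N, or if a joint passes its speed limit or range.

## Working session

There is one attempt and no reset: what is moved stays moved. The work goes in short steps, Python scripts to look and compute and a shell command to move; the robot and the scene stay as the last step left them, time stands still between calls to the robot, and variables do not carry over. Pictures are saved under pics/ and viewed, at most 10 in all, crops included, and the job is handed in when it is done.

```bash
mkdir -p pics; python3 - <<'E'
from station import readout, grab_frame, calibration
import numpy as np, cv2
for n in("scene","top"):
    p,d=grab_frame(n); cv2.imwrite(f"pics/{n}0.png",p[:,:,::-1]); np.savez(f"{n}0.npz",p=p,d=d)
    c=calibration(n); print(n,np.round(c["intrinsics"],1).tolist(),np.round(c["extrinsics"],3).tolist(),(d>0).mean())
o=readout.get_obs(); print({k:np.round(v,3).tolist() for k,v in o.items()})
E
```

```text
scene [[454.5, 0.0, 276.4], [0.0, 454.5, 208.2], [0.0, 0.0, 1.0]] [[-0.996, -0.084, 0.022, 0.519], [-0.087, 0.944, -0.318, 0.29], [0.006, -0.319, -0.948, 1.226], [0.0, 0.0, 0.0, 1.0]] 0.9960841836734694
top [[516.2, 0.0, 270.2], [0.0, 516.2, 204.7], [0.0, 0.0, 1.0]] [[0.023, -0.997, 0.069, 0.486], [-1.0, -0.022, 0.017, -0.098], [-0.016, -0.069, -0.997, 1.358], [0.0, 0.0, 0.0, 1.0]] 0.9958375850340137
{'time': 0.1, 'qpos': [-69.871, 35.286, -0.723, 81.632, 0.463, 63.22, -2.316], 'joint_vel': [0.03, -0.123, -0.024, -0.255, 0.065, -0.016, -0.012], 'effort': [0.001, -47.039, 0.26, -17.157, 0.01, 0.006, 0.0], 'eef_pos': [0.24, 0.604, 0.23], 'tool_rot': [[-0.929, 0.369, -0.001], [0.369, 0.929, -0.002], [-0.0, -0.002, -1.0]], 'contact_force': [0.069, -1.155, 0.445], 'wrist_torque': [-0.053, -0.012, 0.034], 'finger_force': 0.0, 'opening': 1.0}
```

View pics/scene0.png

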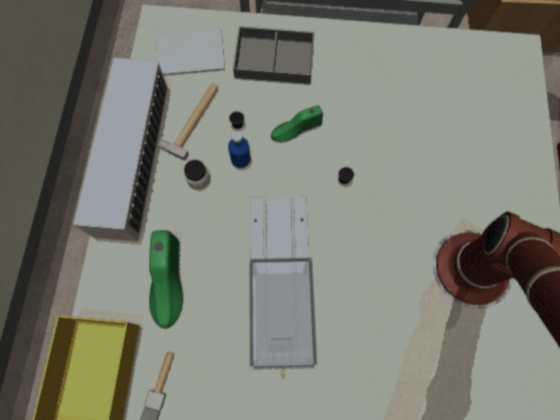

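View pics/top0.png

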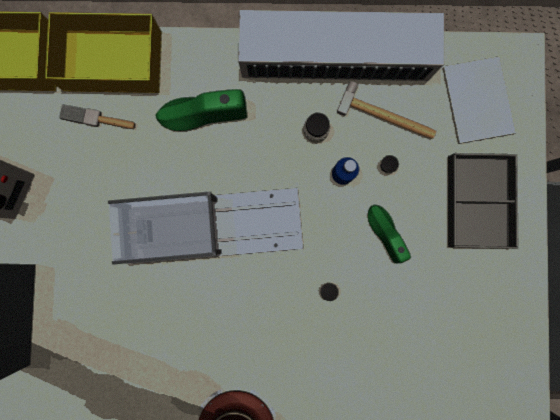

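The top view shows the small last with its toe at about (376,208) and heel at (405,260). The jig's open bed spans (217–302, 188–257), the guard is to its left with the stop near (145,232), and the bottle is at (346,170). The scene view shows the same things: last (272–323, 107–141), bottle (239,150), bed (250–308, 197–260), guard below it. I'll enlarge both around the jig to read the landmarks.

```bash
python3 - <<'E'
import numpy as np, cv2
t=np.load("top0.npz")["p"];s=np.load("scene0.npz")["p"]
def sc(a):
    a=a.astype(float); lo,hi=np.percentile(a,1),np.percentile(a,99.5); return np.clip((a-lo)/(hi-lo)*255,0,255).astype(np.uint8)[:,:,::-1]
a=cv2.resize(sc(t[180:272,100:310]),None,fx=3.8,fy=3.8,interpolation=cv2.INTER_CUBIC)
cv2.imwrite("pics/t1.png",a)
b=cv2.resize(np.rot90(sc(s[190:380,240:324])),None,fx=4,fy=4,interpolation=cv2.INTER_CUBIC)
cv2.imwrite("pics/s1.png",b); print(a.shape,b.shape)
E
```

```text
(350, 798, 3) (336, 760, 3)
```

View pics/t1.png

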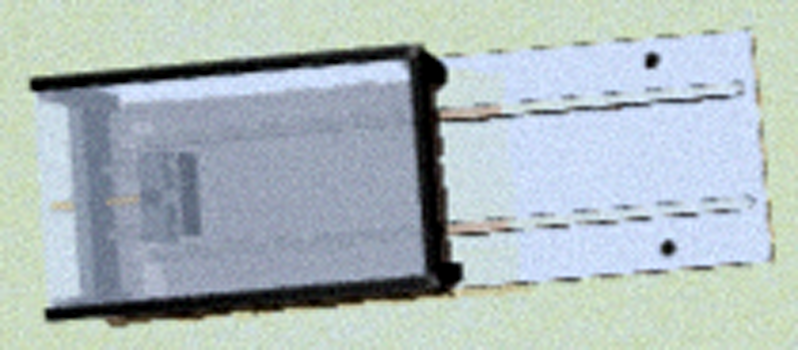

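View pics/s1.png

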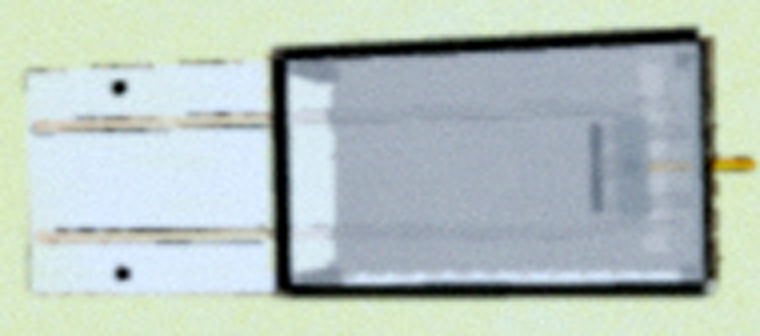

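The top crop shows the bed's end corners at (750,30) and (772,260), rails running (445,115)–(742,88) and (445,230)–(752,202), and the pad's front edge at x≈200 (y 152–242). The scene crop shows the end corners at (28,70) and (30,290), and the dark pad strip at x≈593 (y 125–210). Next I'll compute the poses.

```bash
cat > h.py <<'E'
import numpy as np, cv2
from station import calibration
C={n:calibration(n) for n in("scene","top")}
def ray(n,uv):
    uv=np.atleast_2d(uv).astype(float);K,E=C[n]["intrinsics"],C[n]["extrinsics"]
    d=np.c_[uv,np.ones(len(uv))]@np.linalg.inv(K).T
    return E[:3,3],d@E[:3,:3].T
def onz(n,uv,z):
    o,d=ray(n,uv); return o+d*((z-o[2])/d[:,2])[:,None]
def tri(uvt,uvs):
    r=[(o,d[0]/np.linalg.norm(d[0])) for o,d in(ray("top",uvt),ray("scene",uvs))]
    A=sum(np.eye(3)-np.outer(d,d) for o,d in r);b=sum((np.eye(3)-np.outer(d,d))@o for o,d in r)
    return np.linalg.solve(A,b)
def cloud(n,d,m):
    v,u=np.nonzero(m&(d>0));o,r=ray(n,np.c_[u,v]);return o+r*d[v,u][:,None]
def green(p):
    h=cv2.cvtColor(p,cv2.COLOR_RGB2HSV);return cv2.inRange(h,(45,120,30),(80,255,255))>0
E
python3 - <<'E'
from h import *
np.set_printoptions(precision=4,suppress=True)
t=lambda *a:[(100+x/3.8,180+y/3.8) for x,y in a]
s=lambda *a:[(323-y/4,190+x/4) for x,y in a]
te=t((750,30),(772,260));se=s((28,290),(30,70))
print("end top",onz("top",te,.012),"scene",onz("scene",se,.012),"tri",tri(te[0],se[0]),tri(te[1],se[1]))
for e in(t((440,57),(750,30)),t((455,293),(772,260))):
    w=onz("top",e,.012);q=w[0]-w[1];print("edge dir",np.degrees(np.arctan2(q[0],q[1])))
for e in(t((445,115),(742,88)),t((445,230),(752,202))):
    w=onz("top",e,.026);q=w[0]-w[1];print("rail",w,np.degrees(np.arctan2(q[0],q[1])))
for e in(s((40,127),(270,119)),s((40,238),(270,233))):
    w=onz("scene",e,.026);q=w[1]-w[0];print("rail s",w,np.degrees(np.arctan2(q[0],q[1])))
print("pad top",onz("top",t((200,152),(200,242)),.045),"scene",onz("scene",s((593,210),(593,125)),.045))
print("pad tri",tri(t((200,197))[0],s((593,167))[0]))
for n in("top","scene"):
    z=np.load(n+"0.npz");m=green(z["p"]).astype(np.uint8)
    k,l,st,ce=cv2.connectedComponentsWithStats(m)
    for i in range(1,k):
        if 150<st[i,4]<1500:
            P=cloud(n,z["d"],l==i);P=P[P[:,2]>.004]
            print(n,st[i],"zmax",np.percentile(P[:,2],97)); c=P[P[:,2]>.06]
            (cx,cy),wh,a=cv2.minAreaRect((P[:,:2]*1000).astype(np.float32));(dx,dy),wh2,a2=cv2.minAreaRect((c[:,:2]*1000).astype(np.float32))
            print(" all",cx,cy,wh,a," cone",dx,dy,wh2,a2)
            d=P[:,:2]-P[:,:2].mean(0);ax=np.linalg.svd(d,full_matrices=0)[2][0];ax*=np.sign((P[:,:2].mean(0)-c[:,:2].mean(0))@ax)
            pr=d@ax;print(" axis",ax,"yaw(deg from +y to +x)",np.degrees(np.arctan2(ax[0],ax[1])),"toe",P[pr.argmax()],"heel",P[pr.argmin()])
    P=cloud(n,z["d"],cv2.inRange(cv2.cvtColor(z["p"],cv2.COLOR_RGB2HSV),(100,120,20),(130,255,255))>0);P=P[(P[:,2]>.02)&(P[:,1]<.0)]
    print(n,"bottle",np.median(P,0),P.min(0),P.max(0))
E
```

```text
end top [[ 0.6243 -0.1449  0.012 ]
 [ 0.4667 -0.163   0.012 ]] scene [[ 0.6229 -0.1444  0.012 ]
 [ 0.4672 -0.1568  0.012 ]] tri [ 0.6237 -0.1449  0.0107] [ 0.4664 -0.1639 -0.0073]
edge dir -6.237086310738533
edge dir -7.263412024197885
rail [[ 0.5602  0.0621  0.026 ]
 [ 0.5831 -0.1398  0.026 ]] -6.470372343564761
rail [[ 0.482   0.0598  0.026 ]
 [ 0.5058 -0.1481  0.026 ]] -6.5180894512911305
rail s [[ 0.5071 -0.1407  0.026 ]
 [ 0.4892  0.0224  0.026 ]] -6.26683841427823
rail s [[ 0.5845 -0.1338  0.026 ]
 [ 0.5655  0.0291  0.026 ]] -6.676715308442092
pad top [[0.5305 0.2241 0.045 ]
 [0.4702 0.2217 0.045 ]] scene [[0.5309 0.2365 0.045 ]
 [0.478  0.2319 0.045 ]]
pad tri [0.5022 0.2325 0.0054]
top [368 206  42  57 941] zmax 0.0781874503454339
 all 514.0481567382812 -378.1467590332031 (154.31707763671875, 54.20531463623047) 30.069353103637695  cone 481.46417236328125 -393.73486328125 (83.30545806884766, 31.81049346923828) 27.598548889160156
 axis [0.8815 0.4722] yaw(deg from +y to +x) 61.82092253860041 toe [ 0.5807 -0.3393  0.0172] heel [ 0.4396 -0.4035  0.0663]
top bottle [ 0.6543 -0.2516  0.101 ] [ 0.637  -0.2898  0.0209] [ 0.6922 -0.2335  0.1226]
scene [272 107  50  34 803] zmax 0.07643969972406552
 all 511.2219543457031 -370.0126647949219 (150.92019653320312, 47.710628509521484) 21.60638999938965  cone 479.30194091796875 -389.75189208984375 (76.449951171875, 29.879915237426758) 25.798465728759766
 axis [0.9103 0.4139] yaw(deg from +y to +x) 65.55007324889645 toe [ 0.5789 -0.336   0.0175] heel [ 0.4426 -0.4016  0.0704]
scene bottle [ 0.66   -0.2425  0.0944] [ 0.6372 -0.2772  0.0204] [ 0.6901 -0.229   0.128 ]
```

The jig's +x points at −6.5° (from +y towards −x), with its origin near (0.5185, 0.087). The free pad face is at about x=144 mm, so the seated heel will be near x=−8, 22 mm under the lip. The rows give only shifts and yaw, so an upright gripper can't reach that far. The 240 mm last points along the jig already, so I can hold it by its cone and use it as a pusher.

The small last's grip point is about (0.482, −0.387), with its toe at about 26.5° from +x. I'll go there first.

```bash
python3 -m crank '{"grip":[1,1,1,1,1,1,1,1,1,1,1,1],"travel":[[0.93,-1,0],[0.93,-1,0],[0.93,-1,0],[0.93,-1,0],[0.93,-1,0],[0.93,-1,0],[0.93,-1,0],[0.93,-1,0],[0.93,-1,0],[0.93,-1,0],[0.93,-1,0],[0.93,-1,0]],"yaw":[-1,-1,-1,-1,-1,-1,-1,-1,-1,-1,-1,-1]}' 40
python3 -m crank '{"grip":[1,1,1,1,1,1,1,1,1,1,1,1],"travel":[[0,-1,0],[0,-1,0],[0,-1,0],[0,-1,0],[0,-1,0],[0,-1,0],[0,-1,0],[0,-1,0],[0,-1,0],[0,-1,0],[0,-1,0],[0,-1,0]],"yaw":[-1,-1,-1,-1,-1,-1,-1,-1,-1,-1,-1,-1]}'
python3 -m crank '{"grip":[1,1,1,1,1,1,1,1,1,1,1,1],"travel":[[0,-1,0],[0,-1,0],[0,-1,0],[0,-1,0],[0,-1,0],[0,-1,0],[0,-1,0],[0,-1,0],[-0.2,-1,0],[-0.3,-1,0],[0,-1,0],[0,-1,0]],"yaw":[-1,-1,-1,-1,-1,-1,-1,-1,-1,0,0,0]}'
```

```text
time: 1.1
eef_pos: [0.5193, 0.3027, 0.2309]
tool_rot: [[-0.345, 0.939, -0.001], [0.939, 0.345, -0.0], [0.0, -0.001, -1.0]]
contact_force: [0.4, 0.4, -0.1]
opening: 0.999
finger_force: 0.0
time: 2.1
eef_pos: [0.5182, 0.0031, 0.231]
tool_rot: [[0.467, 0.884, -0.001], [0.884, -0.467, 0.0], [-0.0, -0.001, -1.0]]
contact_force: [-0.2, 0.8, 1.0]
opening: 0.999
finger_force: 0.0
time: 3.1
eef_pos: [0.5055, -0.2967, 0.2309]
tool_rot: [[0.896, 0.444, -0.001], [0.444, -0.896, 0.001], [-0.001, -0.001, -1.0]]
contact_force: [0.3, 0.0, 0.2]
opening: 1.002
finger_force: 0.0
```

```bash
python3 -m crank '{"grip":[1,1,1,1,1,1,1,1,1,1,1],"travel":[[-0.25,-0.9,-0.5],[-0.25,-0.9,-1],[-0.25,-0.9,-1],[-0.2,-0.9,-1],[0,0,-1],[0,0,-1],[0,0,-0.8],[0,0,-0.5],[0,0,-0.4],[0,0,-0.3],[0,0,0]],"yaw":[0,0,0,0,0,0,0,0,0,0,0]}'
python3 - <<'E'
from h import *
from station import grab_frame
t,d=grab_frame("top");s,_=grab_frame("scene")
f=lambda a:cv2.convertScaleAbs(cv2.resize(a[:,:,::-1],None,fx=4,fy=4,interpolation=cv2.INTER_CUBIC),alpha=1.6)
cv2.imwrite("pics/a.png",np.hstack([f(t[190:290,345:445]),f(s[80:180,250:350])]))
E
```

```text
time: 4.02
eef_pos: [0.4822, -0.3853, 0.0427]
tool_rot: [[0.896, 0.444, -0.001], [0.444, -0.896, 0.001], [-0.001, -0.002, -1.0]]
contact_force: [-0.4, 0.3, 0.5]
opening: 0.999
finger_force: 0.0
```

View pics/a.png

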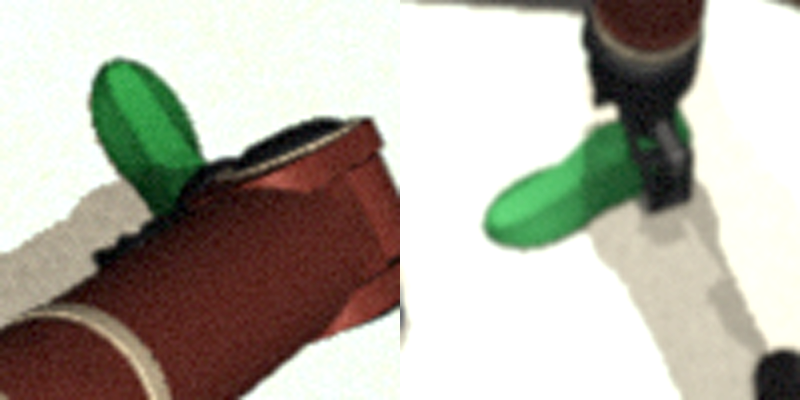

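The left half (top view) shows the arm covering the cone, with the toe at (120,65). The right half (scene view) shows the fingers straddling the cone near (670,170). I'll close, lift, turn and carry it.

```bash
python3 -m crank '{"grip":[-1,-1,-1,-1,-1,-1,-1,-1,-1],"travel":[[0,0,0],[0,0,0],[0,0,0],[0,0,0],[0,0,0],[0,0,0],[0,0,0.2],[0,0,0.4],[0,0,0.6]],"yaw":[0,0,0,0,0,0,0,0,0]}' 50
python3 - <<'E'
from h import *
from station import grab_frame,readout
s,d=grab_frame("scene");m=green(s).astype(np.uint8);k,l,st,_=cv2.connectedComponentsWithStats(m)
o=readout.get_obs();print(o["eef_pos"],o["opening"],o["finger_force"],[st[i] for i in range(1,k) if st[i,4]>100])
E
```

```text
time: 4.87
eef_pos: [0.4801, -0.382, 0.0713]
tool_rot: [[0.896, 0.444, -0.007], [0.444, -0.896, 0.008], [-0.003, -0.011, -1.0]]
contact_force: [0.4, -0.2, -3.9]
opening: 0.414
finger_force: 54.4
[ 0.48192593 -0.38422946  0.0753397 ] 0.4154342429867744 54.365540742874146 [array([273, 109,  51,  32, 604], dtype=int32), array([ 150,  232,   32,   95, 2289], dtype=int32)]
```

```bash
python3 -m crank '{"grip":[-1,-1,-1,-1,-1,-1,-1,-1,-1,-1,-1,-1],"travel":[[0,0,0.8],[0,0,0.8],[0.1,0.85,0.8],[0.1,0.85,0.2],[0.1,0.85,0],[0.1,0.85,0],[0.1,0.85,0],[0.1,0.85,0],[0.1,0.85,0],[0.1,0.85,0],[0.1,0.85,0],[0.1,0.85,0]],"yaw":[0,0,1,1,1,1,1,1,1,1,1,1]}'
python3 -m crank '{"grip":[-1,-1,-1,-1,-1,-1,-1,-1,-1,-1,-1],"travel":[[0.1,0.85,0],[0.1,0.85,0],[0.1,0.85,0],[0.1,0.85,0],[0.1,0.85,0],[0.1,0.85,0],[0.1,0.85,0],[0.1,0.85,0],[0,0,0],[0,0,0],[0,0,0]],"yaw":[1,1,1,1,1,1,1,0.52,0,0,0]}'
python3 - <<'E'
from h import *
from station import grab_frame
t,d=grab_frame("top");s,e=grab_frame("scene");np.savez("b.npz",t=t,s=s,d=d,e=e)
f=lambda a:cv2.convertScaleAbs(cv2.resize(a[:,:,::-1],None,fx=4,fy=4,interpolation=cv2.INTER_CUBIC),alpha=1.5)
cv2.imwrite("pics/b.png",np.hstack([f(t[170:280,210:310]),f(s[160:270,230:330])]))
E
```

```text
time: 5.92
eef_pos: [0.5056, -0.1711, 0.1379]
tool_rot: [[0.397, 0.918, -0.004], [0.918, -0.397, 0.002], [0.0, -0.005, -1.0]]
contact_force: [-0.4, 0.2, -3.7]
opening: 0.413
finger_force: 54.2
time: 6.83
eef_pos: [0.5261, -0.0039, 0.1382]
tool_rot: [[-0.112, 0.994, -0.003], [0.994, 0.112, -0.001], [-0.0, -0.003, -1.0]]
contact_force: [0.5, -0.6, -4.5]
opening: 0.412
finger_force: 54.4
```

View pics/b.png

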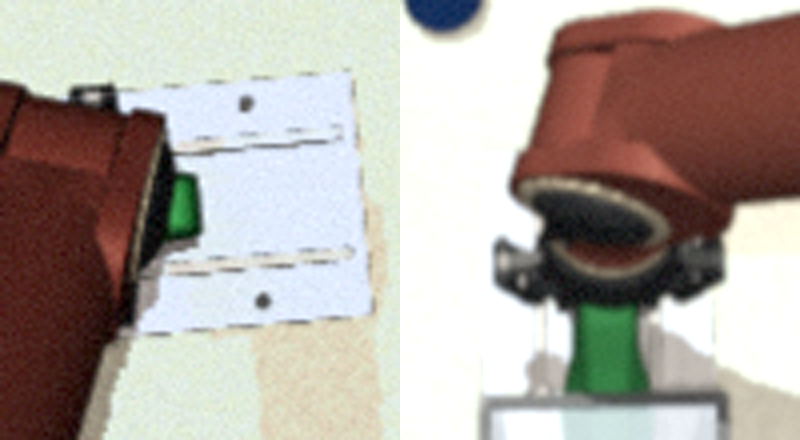

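The left half (top view) shows the heel at (180,205), between rails that end at (335,130) and (350,255). The right half (scene view) shows the forepart (568–648) going under the guard's front edge, centred between the rails. I'll shift 3 mm in x and lower it.

```bash
python3 -m crank '{"grip":[-1,-1,-1,-1,-1,-1,-1,-1,-1],"travel":[[0.12,0,-0.5],[0,0,-0.7],[0,0,-0.7],[0,0,-0.6],[0,0,-0.3],[0,0,-0.2],[0,0,-0.15],[0,0,-0.1],[0,0,0]],"yaw":[0,0,0,0,0,0,0,0,0]}'
python3 -m crank '{"grip":[-1,-1,-1],"travel":[[0,0,-0.06],[0,0,-0.06],[0,0,0]],"yaw":[0,0,0]}'
```

```text
time: 7.68
eef_pos: [0.5309, -0.0037, 0.058]
tool_rot: [[-0.112, 0.994, 0.001], [0.994, 0.112, -0.0], [-0.0, 0.001, -1.0]]
contact_force: [-0.1, 0.1, -4.7]
opening: 0.415
finger_force: 54.2
time: 7.93
eef_pos: [0.532, -0.0036, 0.0571]
tool_rot: [[-0.113, 0.994, 0.004], [0.994, 0.113, 0.0], [-0.0, 0.004, -1.0]]
contact_force: [-1.6, 0.2, 9.1]
opening: 0.417
finger_force: 50.8
```

```bash
python3 -m crank '{"grip":[1,1,1,1,1,1,1,1,1,1,1,1],"travel":[[0,0,0.05],[0,0,0],[0,0,0],[0,0,0],[0,0,0.3],[0,0,0.6],[0,0,1],[0,0,1],[0,0,1],[0,0,1],[0,0,1],[0,0,0.5]],"yaw":[0,0,0,0,0,0,0,0,0,0,0,0]}'
python3 -m crank '{"grip":[1,1,1,1,1,1,1,1],"travel":[[0.9,0.7,0.2],[0.9,0.7,0],[0.9,0.7,0],[0.9,0.7,0],[0.9,0.7,0],[0.9,0.7,0],[0.9,0.7,0],[0,0,0]],"yaw":[0,0,0,0,0,0,0,0]}'
python3 - <<'E'
from h import *
from station import grab_frame
t,d=grab_frame("top");s,e=grab_frame("scene");np.savez("c.npz",t=t,s=s,d=d,e=e)
f=lambda a,n:cv2.convertScaleAbs(cv2.resize(a[:,:,::-1],None,fx=n,fy=n,interpolation=cv2.INTER_CUBIC),alpha=1.5)
cv2.imwrite("pics/c.png",np.hstack([f(t[80:280,130:330],2),f(s[160:360,140:340],2)]))
J=np.array([-.1132,.9936]);O=np.array([.5185,.087])
def jig(p): r=p[...,:2]-O; return np.stack([r@J, r@np.array([-J[1],-J[0]*-1])*1 if 0 else r@np.array([-.9936,-.1132])],-1)
for n,p,dd in(("top",t,d),("scene",s,e)):
    k,l,st,_=cv2.connectedComponentsWithStats(green(p).astype(np.uint8))
    for i in range(1,k):
        if st[i,4]<100: continue
        P=cloud(n,dd,l==i);P=P[P[:,2]>.015]
        print(n,st[i],"n",len(P),"z97",np.percentile(P[:,2],97))
        c=P[P[:,2]>(.07 if P[:,0].mean()<.62 else .095)]
        if len(c)<5: continue
        r=cv2.minAreaRect((c[:,:2]*1000).astype(np.float32));q=cv2.minAreaRect((P[:,:2]*1000).astype(np.float32))
        a=P[P[:,1].argmax()];b=P[P[:,1].argmin()]
        print("  cone",np.round(r,1) if 0 else r,"all",q,"\n  toe",a,"heel",b,"axis deg",np.degrees(np.arctan2(*(a-b)[:2])),"jig cone",jig(np.array(r[0])/1000),"x range",jig(P)[:,0].min(),jig(P)[:,0].max())
E
```

```text
time: 8.93
eef_pos: [0.5318, -0.0036, 0.2194]
tool_rot: [[-0.112, 0.994, 0.005], [0.994, 0.112, 0.0], [-0.0, 0.005, -1.0]]
contact_force: [-0.1, -0.1, 0.7]
opening: 0.998
finger_force: 0.0
time: 9.6
eef_pos: [0.6904, 0.1252, 0.2195]
tool_rot: [[-0.118, 0.993, 0.002], [0.993, 0.118, 0.004], [0.004, 0.002, -1.0]]
contact_force: [0.1, 0.9, 0.0]
opening: 1.002
finger_force: 0.0
top [ 174   90   72   40 1648] n 1639 z97 0.116938819147768
  cone ((795.0596313476562, 75.9847183227539), (112.22950744628906, 176.5135955810547), 57.654056549072266) all ((772.84765625, 89.75350189208984), (190.09283447265625, 164.51356506347656), 89.53341674804688) 
  toe [0.85121888 0.18416487 0.01551783] heel [ 0.82318349 -0.00567635  0.10259542] axis deg 8.400615630727327 jig cone [-0.04225133 -0.27354272] x range -0.1268327582370602 0.05887923350988836
top [213 214  48  21 707] n 703 z97 0.09027914116486759
  cone ((531.01318359375, 2.265899658203125), (34.49813461303711, 107.28820037841797), 7.6692728996276855) all ((530.6600341796875, 9.199111938476562), (52.68286895751953, 121.15768432617188), 7.507669925689697) 
  toe [0.54770824 0.07254851 0.02495717] heel [ 0.52791221 -0.05174629  0.0800678 ] axis deg 9.049306953669488 jig cone [-0.08560829 -0.0028412 ] x range -0.13935165918368514 -0.017665377778496024
scene [ 150  267   32   60 1425] n 1392 z97 0.10560039654361598
  cone ((771.2410888671875, 133.07452392578125), (19.544958114624023, 158.64781188964844), 66.44882202148438) all ((797.31201171875, 171.73974609375), (113.53497314453125, 157.95407104492188), 55.28913879394531) 
  toe [0.80950875 0.23000342 0.02902069] heel [0.84053711 0.0961357  0.11022599] axis deg -13.049789280505422 jig cone [ 0.01716936 -0.25633918] x range -0.027377373509696025 0.10917934661177006
```

View pics/c.png

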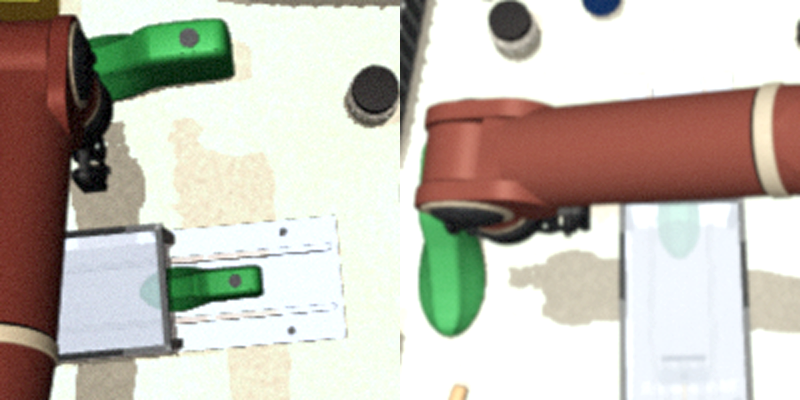

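Left half (top view): the small last stands between the rails, with its heel edge at (262,282) and toe at (145,290) under the guard. The large last's cone top is at (190,38). Right half (scene view): the small last's toe shows through the guard at (678,255). Stage 1 is done. Next I'll locate the large last from the first, unobstructed pictures.

```bash
python3 - <<'E'
from h import *
np.set_printoptions(precision=4,suppress=True)
D={}
for n in("top","scene"):
    z=np.load(n+"0.npz");k,l,st,_=cv2.connectedComponentsWithStats(green(z["p"]).astype(np.uint8))
    i=1+st[1:,4].argmax();m=l==i;P=cloud(n,z["d"],m);P=P[P[:,2]>.01];print(n,st[i],"z97",np.percentile(P[:,2],97))
    # grey dot on cone top: hole in filled green mask
    c,_=cv2.findContours(m.astype(np.uint8),cv2.RETR_CCOMP,cv2.CHAIN_APPROX_NONE);f=cv2.drawContours(np.zeros(m.shape,np.uint8),[max(c,key=len)],-1,1,-1)
    h=(f>0)&~m;kk,ll,ss,cc=cv2.connectedComponentsWithStats(h.astype(np.uint8))
    j=1+ss[1:,4].argmax();print(" dot",ss[j],cc[j],onz(n,cc[j],.1125));D[n]=cc[j]
    t=P[P[:,2]>.1];r=cv2.minAreaRect((t[:,:2]*1000).astype(np.float32));print(" cone",r)
    a=P[P[:,1].argmax()];b=P[P[:,1].argmin()];print(" toe",a,"heel",b)
    d=P[:,:2]-P[:,:2].mean(0);ax=np.linalg.svd(d,full_matrices=0)[2][0];print(" axis",np.degrees(np.arctan2(ax[0],ax[1])))
print("dot tri",tri(D["top"],D["scene"]))
E
```

```text
top [ 156   90   88   41 1944] z97 0.11510438222623456
 dot [219  94  10  10  77] [223.9351  98.4026] [[0.8311 0.0433 0.1125]]
 cone ((827.18408203125, 53.68944549560547), (47.57077407836914, 114.22407531738281), 7.371638774871826)
 toe [0.812  0.2328 0.0177] heel [ 0.8153 -0.0035  0.1038]
 axis -8.522881128314788
scene [ 150  231   32   96 2347] z97 0.11374803043160013
 dot [153 241  12  11  99] [158.5354 246.1717] [[0.8303 0.0426 0.1125]]
 cone ((825.5076904296875, 55.92152786254883), (48.84383010864258, 109.4931411743164), 5.893187522888184)
 toe [0.8098 0.2299 0.0277] heel [0.8223 0.0006 0.1064]
 axis -4.497338623609518
dot tri [0.8302 0.043  0.1144]
```

```bash
python3 - <<'E'
from h import *
np.set_printoptions(precision=3,suppress=True)
for n in("top","scene"):
    z=np.load(n+"0.npz");P=cloud(n,z["d"],(z["d"]>0)&~cv2.dilate(green(z["p"]).astype(np.uint8),np.ones((5,5))).astype(bool))
    for lo,hi in((.03,.08),(.08,.15),(.15,.3)):
        Q=P[(P[:,2]>lo)&(P[:,2]<hi)&(P[:,0]>.78)&(P[:,1]>-.1)&(P[:,1]<.16)]
        print(n,lo,len(Q),[ (y,np.percentile(q[:,0],2) if len(q:=Q[(Q[:,1]>y)&(Q[:,1]<y+.03)])>5 else None) for y in np.arange(-.1,.16,.03).round(2)])
E
python3 -m crank '{"grip":[1,1,1,1,1,1,1,1],"travel":[[0,-0.5,0],[0.8,-0.5,0],[0.8,-0.5,0],[0.8,-0.5,0],[0.8,-0.5,0],[0.8,-0.3,0],[0.8,0,0],[0,0,0]],"yaw":[0,0,0,0,0,0,0,0]}' 80
```

```text
top 0.03 488 [(np.float64(-0.1), np.float64(0.9128104738505866)), (np.float64(-0.07), np.float64(0.9125023540553759)), (np.float64(-0.04), np.float64(0.9130449188718428)), (np.float64(-0.01), np.float64(0.8032560751120698)), (np.float64(0.02), np.float64(0.799241112269734)), (np.float64(0.05), np.float64(0.7947343890255826)), (np.float64(0.08), np.float64(0.7920109340136847)), (np.float64(0.11), None), (np.float64(0.14), None)]
top 0.08 2688 [(np.float64(-0.1), np.float64(0.9158819778490916)), (np.float64(-0.07), np.float64(0.9157110150036432)), (np.float64(-0.04), np.float64(0.9150568376826536)), (np.float64(-0.01), np.float64(0.9190729110483513)), (np.float64(0.02), np.float64(0.803268005625396)), (np.float64(0.05), None), (np.float64(0.08), None), (np.float64(0.11), None), (np.float64(0.14), None)]
top 0.15 0 [(np.float64(-0.1), None), (np.float64(-0.07), None), (np.float64(-0.04), None), (np.float64(-0.01), None), (np.float64(0.02), None), (np.float64(0.05), None), (np.float64(0.08), None), (np.float64(0.11), None), (np.float64(0.14), None)]
scene 0.03 465 [(np.float64(-0.1), np.
[... 449 characters left out ...]
64(-0.04), np.float64(0.9142475656808795)), (np.float64(-0.01), np.float64(0.9187694383039603)), (np.float64(0.02), np.float64(0.8238087272146337)), (np.float64(0.05), None), (np.float64(0.08), None), (np.float64(0.11), None), (np.float64(0.14), None)]
scene 0.15 0 [(np.float64(-0.1), None), (np.float64(-0.07), None), (np.float64(-0.04), None), (np.float64(-0.01), None), (np.float64(0.02), None), (np.float64(0.05), None), (np.float64(0.08), None), (np.float64(0.11), None), (np.float64(0.14), None)]
time: 10.37
eef_pos: [0.8091, 0.0439, 0.2191]
tool_rot: [[-0.107, 0.994, -0.001], [0.994, 0.107, -0.003], [-0.003, -0.001, -1.0]]
contact_force: [-1.7, -0.3, -1.3]
opening: 0.998
finger_force: 0.0
```

```bash
python3 -m crank '{"grip":[1,1,1,1,1,1,1],"travel":[[0.2,0.4,-0.4],[0.2,0.5,-0.8],[0,0,-0.8],[0,0,-0.8],[0,0,-0.4],[0,0,0],[0,0,0]],"yaw":[0,0,0,0,0,0,0]}'
python3 -m crank '{"grip":[1,1,1,1],"travel":[[0,0,-0.4],[0,0,-0.3],[0,0,0],[0,0,0]],"yaw":[0,0,0,0]}'
```

```text
time: 10.95
eef_pos: [0.8172, 0.0726, 0.14]
tool_rot: [[-0.113, 0.994, -0.002], [0.994, 0.113, 0.0], [0.0, -0.002, -1.0]]
contact_force: [0.2, 0.5, 0.9]
opening: 0.999
finger_force: 0.0
time: 11.28
eef_pos: [0.8176, 0.0715, 0.1227]
tool_rot: [[-0.112, 0.994, -0.001], [0.994, 0.112, 0.0], [0.0, -0.001, -1.0]]
contact_force: [-0.6, 0.5, -0.8]
opening: 1.001
finger_force: 0.0
```

```bash
python3 -m crank '{"grip":[1,1,1,1,1],"travel":[[0.2,0,-0.5],[0,0,-0.6],[0,0,-0.4],[0,0,0],[0,0,0]],"yaw":[0,0,0,0,0]}'
python3 -m crank '{"grip":[-1,-1,-1,-1,-1,-1,-1,-1,-1,-1],"travel":[[0,0,0],[0,0,0],[0,0,0],[0,0,0],[0,0,0],[0,0,0],[0,0,0.3],[0,0,0.5],[0,0,0.5],[0,0,0]],"yaw":[0,0,0,0,0,0,0,0,0,0]}' 90
```

```text
time: 11.7
eef_pos: [0.8225, 0.0716, 0.0843]
tool_rot: [[-0.112, 0.994, -0.002], [0.994, 0.112, -0.0], [0.0, -0.002, -1.0]]
contact_force: [0.2, -0.1, 0.3]
opening: 1.003
finger_force: 0.0
time: 12.53
eef_pos: [0.8232, 0.0714, 0.1199]
tool_rot: [[-0.112, 0.994, 0.001], [0.994, 0.112, -0.0], [-0.0, 0.001, -1.0]]
contact_force: [1.1, -0.5, -6.0]
opening: 0.614
finger_force: 96.4
```

```bash
python3 -m crank '{"grip":[-1,-1,-1,-1,-1,-1,-1,-1,-1,-1,-1],"travel":[[-0.4,0,0.7],[-0.76,0,1],[-0.76,0,1],[-0.76,0,1],[-0.76,0,1],[-0.76,-0.5,1],[-0.76,-0.89,0.1],[-0.76,-0.89,0],[-0.76,-0.89,0],[-0.76,-0.89,0],[-0.76,-0.89,0]],"yaw":[0,0,0,0,0,0,0,0,0,0,0]}'
python3 -m crank '{"grip":[-1,-1,-1,-1,-1,-1,-1,-1,-1,-1,-1],"travel":[[-0.76,-0.89,0],[-0.76,-0.89,0],[-0.76,-0.89,0],[-0.5,-0.89,0],[0,-0.89,0],[0,-0.89,0],[0,-0.89,0],[0,-0.89,0],[0,-0.4,0],[0,0,0],[0,0,0]],"yaw":[0,0,0,0,0,0,0,0,0,0,0]}'
python3 - <<'E'
from h import *
from station import grab_frame,readout
t,d=grab_frame("top");s,e=grab_frame("scene");np.savez("e.npz",t=t,s=s,d=d,e=e)
f=lambda a,n:cv2.convertScaleAbs(cv2.resize(a[:,:,::-1],None,fx=n,fy=n,interpolation=cv2.INTER_CUBIC),alpha=1.5)
cv2.imwrite("pics/e.png",np.hstack([f(t[120:320,200:400],2),f(s[60:260,180:380],2)]))
for n,p,dd in(("top",t,d),("scene",s,e)):
    P=cloud(n,dd,green(p));Q=P[P[:,2]>.13];a=Q[Q[:,1].argmax()];print(n,len(Q),"toe",a,"low/high",np.percentile(Q[:,2],[2,98]),"toe region z",np.percentile(Q[Q[:,1]>a[1]-.04,2],[5,50,95]))
o=readout.get_obs();print(o["eef_pos"],o["contact_force"],o["wrist_torque"])
E
```

```text
time: 13.45
eef_pos: [0.621, -0.053, 0.2631]
tool_rot: [[-0.112, 0.994, -0.002], [0.994, 0.112, 0.0], [0.0, -0.002, -1.0]]
contact_force: [0.3, -0.0, -8.4]
opening: 0.612
finger_force: 98.0
time: 14.37
eef_pos: [0.5528, -0.2399, 0.2631]
tool_rot: [[-0.111, 0.994, -0.001], [0.994, 0.111, 0.002], [0.002, -0.001, -1.0]]
contact_force: [-0.3, 0.9, -8.3]
opening: 0.614
finger_force: 98.0
top 1852 toe [0.50437654 0.05271082 0.15278394] low/high [0.19048451 0.27919313] toe region z [0.15278394 0.15278394 0.15278394]
scene 2148 toe [ 0.54032951 -0.07459628  0.19529817] low/high [0.19138648 0.28952161] toe region z [0.18960768 0.20353482 0.21504204]
[ 0.55376889 -0.2376771   0.26297675] [ 0.23848379  0.99332707 -7.9012543 ] [ 0.00704915 -0.04421338 -0.02532025]
```

View pics/e.png

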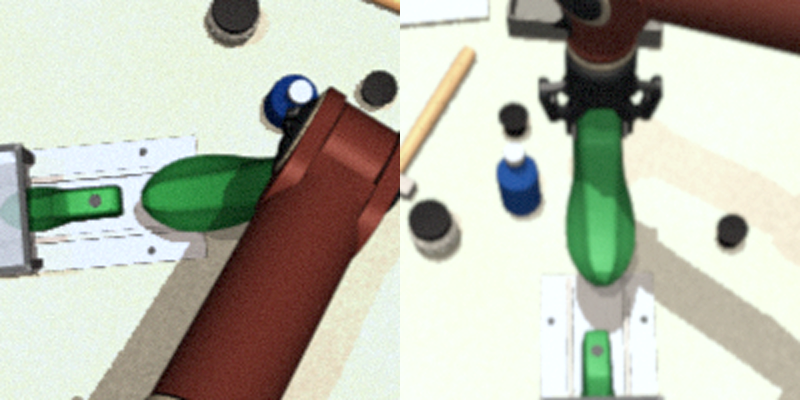

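The left half (top view) shows the held large last's toe at (143,195), short of the small last's heel at (122,200). The bottle at (292,95) is untouched. The right half (scene view) shows the large last's toe at (600,283) over the bed's end, in line with the small last at (597,345). I'll lower it to just above the rails.

```bash
python3 -m crank '{"grip":[-1,-1,-1,-1,-1,-1,-1,-1,-1,-1],"travel":[[0,0,-0.5],[0,0,-0.9],[0,0,-1],[0,0,-1],[0,0,-0.9],[0,0,-0.7],[0,0,-0.5],[0,0,-0.2],[0,0,0],[0,0,0]],"yaw":[0,0,0,0,0,0,0,0,0,0]}'
python3 - <<'E'
from h import *
from station import grab_frame,readout
s,e=grab_frame("scene");P=cloud("scene",e,green(s));J=np.array([-.1132,.9936]);O=np.array([.5185,.087])
x=(P[:,:2]-O)@J;Q=P[(P[:,2]>.02)&(x<-.02)];x=(Q[:,:2]-O)@J
h,b=np.histogram(x,np.arange(-.3,-.02,.005));print([(round(c*1e3),int(n)) for c,n in zip(b,h)])
o=readout.get_obs();print(o["eef_pos"],o["contact_force"],o["time"])
E
```

```text
time: 15.3
eef_pos: [0.5544, -0.2393, 0.1214]
tool_rot: [[-0.114, 0.994, 0.001], [0.994, 0.114, 0.0], [-0.0, 0.001, -1.0]]
contact_force: [0.9, -0.2, -8.1]
opening: 0.612
finger_force: 97.7
[(-300, 47), (-295, 54), (-290, 51), (-285, 55), (-280, 60), (-275, 58), (-270, 54), (-265, 69), (-260, 51), (-255, 59), (-250, 56), (-245, 60), (-240, 57), (-235, 57), (-230, 59), (-225, 55), (-220, 60), (-215, 51), (-210, 56), (-205, 52), (-200, 48), (-195, 38), (-190, 36), (-185, 34), (-180, 35), (-175, 30), (-170, 21), (-165, 3), (-160, 0), (-155, 0), (-150, 0), (-145, 0), (-140, 0), (-135, 11), (-130, 17), (-125, 20), (-120, 16), (-115, 10), (-110, 5), (-105, 7), (-100, 13), (-95, 16), (-90, 16), (-85, 11), (-80, 15), (-75, 27), (-70, 29), (-65, 33), (-60, 28), (-55, 0), (-50, 0), (-45, 0), (-40, 0), (-35, 0), (-30, 0)]
[ 0.55472349 -0.23992502  0.12200347] [ 0.78045211 -0.37650225 -8.69907763] 15.35
```

```bash
python3 -m crank '{"grip":[-1,-1,-1,-1,-1,-1,-1,-1,-1,-1,-1,-1],"travel":[[-0.023,0.2,0],[-0.023,0.2,0],[-0.023,0.2,0],[-0.023,0.2,0],[-0.023,0.2,0],[-0.023,0.2,0],[-0.023,0.2,0],[-0.023,0.2,0],[-0.023,0.2,0],[-0.023,0.2,0],[-0.023,0.2,0],[-0.023,0.2,0]],"yaw":[0,0,0,0,0,0,0,0,0,0,0,0]}'
python3 -m crank '{"grip":[-1,-1,-1,-1,-1,-1,-1,-1,-1,-1],"travel":[[-0.023,0.2,0],[-0.023,0.2,0],[-0.023,0.2,0],[-0.023,0.2,0],[-0.023,0.2,0],[-0.023,0.2,0],[-0.023,0.2,0],[-0.023,0.2,0],[-0.023,0.15,0],[0,0,0]],"yaw":[0,0,0,0,0,0,0,0,0,0]}'
python3 - <<'E'
from h import *
from station import grab_frame,readout
t,d=grab_frame("top");s,e=grab_frame("scene");np.savez("g.npz",t=t,s=s,d=d,e=e)
f=lambda a,n:cv2.convertScaleAbs(cv2.resize(a[:,:,::-1],None,fx=n,fy=n,interpolation=cv2.INTER_CUBIC),alpha=1.5)
cv2.imwrite("pics/g.png",np.hstack([f(t[180:280,100:290],2.1),f(np.rot90(s[190:380,230:330]),2.1)]))
E
```

```text
time: 16.35
eef_pos: [0.5466, -0.18, 0.121]
tool_rot: [[-0.112, 0.994, 0.0], [0.994, 0.112, -0.001], [-0.001, 0.0, -1.0]]
contact_force: [0.6, -4.9, -4.9]
opening: 0.612
finger_force: 98.4
time: 17.18
eef_pos: [0.5411, -0.1343, 0.1206]
tool_rot: [[-0.114, 0.994, -0.001], [0.994, 0.114, 0.002], [0.002, -0.001, -1.0]]
contact_force: [1.0, -0.4, -7.9]
opening: 0.612
finger_force: 98.3
```

View pics/g.png

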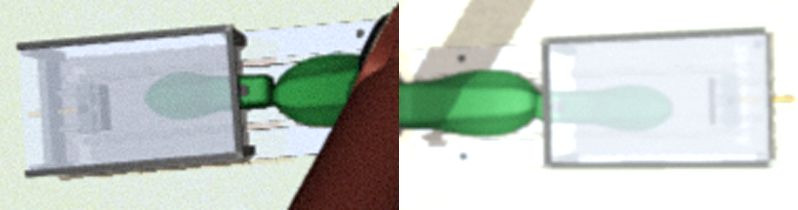

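Left half (top view): the large last's toe at (275,92) sits against the small last's heel, and the small last's toe is at (147,95), ahead of the pad at (106,105). In the right half (scene view) the small last's toe is at (672,107) and the pad at (713,100), so about 40 mm remain. I'll go on, then creep.

```bash
python3 -m crank '{"grip":[-1,-1,-1,-1,-1,-1,-1,-1],"travel":[[-0.017,0.15,0],[-0.017,0.15,0],[-0.017,0.15,0],[-0.017,0.15,0],[-0.017,0.15,0],[-0.017,0.15,0],[-0.012,0.1,0],[0,0,0]],"yaw":[0,0,0,0,0,0,0,0]}'
python3 -m crank '{"grip":[-1,-1,-1,-1],"travel":[[-0.006,0.05,0],[-0.006,0.05,0],[-0.006,0.05,0],[0,0,0]],"yaw":[0,0,0,0]}'
python3 -m crank '{"grip":[-1,-1,-1,-1],"travel":[[-0.006,0.05,0],[-0.006,0.05,0],[-0.006,0.05,0],[0,0,0]],"yaw":[0,0,0,0]}'
```

```text
time: 17.95
eef_pos: [0.5383, -0.1096, 0.1205]
tool_rot: [[-0.114, 0.994, -0.001], [0.994, 0.114, 0.002], [0.002, -0.001, -1.0]]
contact_force: [0.2, -1.4, -8.8]
opening: 0.613
finger_force: 98.2
time: 18.28
eef_pos: [0.5381, -0.1076, 0.1208]
tool_rot: [[-0.112, 0.994, -0.0], [0.994, 0.112, 0.0], [0.0, -0.0, -1.0]]
contact_force: [0.2, -2.4, -6.9]
opening: 0.612
finger_force: 98.2
time: 18.62
eef_pos: [0.5377, -0.1032, 0.1207]
tool_rot: [[-0.112, 0.994, -0.0], [0.994, 0.112, 0.001], [0.001, -0.0, -1.0]]
contact_force: [-0.3, -3.4, -7.2]
opening: 0.611
finger_force: 98.2
```

```bash
for i in 1; do :; done
python3 -m crank '{"grip":[-1,-1,-1,-1],"travel":[[-0.005,0.04,0],[-0.005,0.04,0],[-0.005,0.04,0],[0,0,0]],"yaw":[0,0,0,0]}' | grep -E "eef|contact"
python3 -m crank '{"grip":[-1,-1,-1,-1],"travel":[[-0.005,0.04,0],[-0.005,0.04,0],[-0.005,0.04,0],[0,0,0]],"yaw":[0,0,0,0]}' | grep -E "eef|contact"
python3 -m crank '{"grip":[-1,-1,-1],"travel":[[-0.005,0.04,0],[-0.005,0.04,0],[0,0,0]],"yaw":[0,0,0]}' | grep -E "eef|contact"
```

```text
eef_pos: [0.5373, -0.1004, 0.1208]
contact_force: [0.6, -2.8, -6.9]
eef_pos: [0.5369, -0.0973, 0.1207]
contact_force: [-0.2, -3.5, -7.5]
eef_pos: [0.5366, -0.0955, 0.1208]
contact_force: [0.5, -4.3, -8.0]
```

```bash
python3 -m crank '{"grip":[-1,-1,-1],"travel":[[-0.005,0.04,0],[-0.005,0.04,0],[0,0,0]],"yaw":[0,0,0]}' | grep -E "eef|contact"
python3 -m crank '{"grip":[-1,-1,-1],"travel":[[-0.005,0.04,0],[-0.005,0.04,0],[0,0,0]],"yaw":[0,0,0]}' | grep -E "eef|contact"
python3 -m crank '{"grip":[-1,-1,-1],"travel":[[-0.005,0.04,0],[-0.005,0.04,0],[0,0,0]],"yaw":[0,0,0]}' | grep -E "eef|contact"
```

```text
eef_pos: [0.5364, -0.0934, 0.1207]
contact_force: [-0.2, -3.3, -6.6]
eef_pos: [0.5361, -0.0914, 0.1207]
contact_force: [-0.4, -3.6, -7.5]
eef_pos: [0.5359, -0.0894, 0.1208]
contact_force: [-0.3, -3.2, -6.7]
```

```bash
python3 -m crank '{"grip":[-1,-1,-1],"travel":[[-0.005,0.04,0],[0,0,0],[0,0,0]],"yaw":[0,0,0]}' | grep -E "eef|contact"
```

```text
eef_pos: [0.5358, -0.0887, 0.1208]
contact_force: [0.1, -3.1, -7.6]
```

```bash
python3 -m crank '{"grip":[-1,-1],"travel":[[-0.005,0.04,0],[0,0,0]],"yaw":[0,0]}' | grep -E "eef|contact"
python3 -m crank '{"grip":[-1,-1],"travel":[[-0.005,0.04,0],[0,0,0]],"yaw":[0,0]}' | grep -E "eef|contact"
python3 -m crank '{"grip":[-1,-1],"travel":[[-0.005,0.04,0],[0,0,0]],"yaw":[0,0]}' | grep -E "eef|contact"
```

```text
eef_pos: [0.5357, -0.088, 0.1209]
contact_force: [-0.7, -3.4, -5.6]
eef_pos: [0.5356, -0.0869, 0.1208]
contact_force: [-0.0, -4.8, -7.2]
eef_pos: [0.5354, -0.0857, 0.1208]
contact_force: [1.2, -3.6, -6.7]
```

```bash
python3 -m crank '{"grip":[-1,-1],"travel":[[-0.005,0.04,0],[0,0,0]],"yaw":[0,0]}' | grep -E "eef|contact"
python3 -m crank '{"grip":[-1,-1],"travel":[[-0.005,0.04,0],[0,0,0]],"yaw":[0,0]}' | grep -E "eef|contact"
```

```text
eef_pos: [0.5353, -0.0846, 0.1208]
contact_force: [0.6, -3.7, -7.5]
eef_pos: [0.5352, -0.0836, 0.1208]
contact_force: [0.3, -3.8, -6.4]
```

```bash
python3 -m crank '{"grip":[-1,-1],"travel":[[-0.005,0.04,0],[0,0,0]],"yaw":[0,0]}' | grep -E "eef|contact"
python3 -m crank '{"grip":[-1,-1],"travel":[[-0.005,0.04,0],[0,0,0]],"yaw":[0,0]}' | grep -E "eef|contact"
```

```text
eef_pos: [0.5351, -0.0826, 0.1208]
contact_force: [-0.7, -5.3, -7.0]
eef_pos: [0.5349, -0.0816, 0.1208]
contact_force: [0.3, -4.9, -6.9]
```

```bash
python3 -m crank '{"grip":[-1,-1],"travel":[[-0.005,0.04,0],[0,0,0]],"yaw":[0,0]}' | grep -E "eef|contact"
python3 -m crank '{"grip":[-1,-1],"travel":[[-0.005,0.04,0],[0,0,0]],"yaw":[0,0]}' | grep -E "eef|contact"
```

```text
eef_pos: [0.5348, -0.0808, 0.1209]
contact_force: [0.0, -4.4, -6.7]
eef_pos: [0.5348, -0.0807, 0.121]
contact_force: [0.7, -6.0, -5.7]
```

```bash
python3 -m crank '{"grip":[-1,-1],"travel":[[-0.003,0.02,0],[0,0,0]],"yaw":[0,0]}' | grep -E "eef|contact"
python3 -m crank '{"grip":[-1,-1],"travel":[[0,0,0],[0,0,0]],"yaw":[0,0]}' | grep -E "eef|contact"
```

```text
eef_pos: [0.5347, -0.0806, 0.1211]
contact_force: [0.9, -6.4, -5.9]
eef_pos: [0.5347, -0.0806, 0.1211]
contact_force: [-0.5, -6.0, -5.5]
```

```bash
python3 -m crank '{"grip":[-1,-1],"travel":[[-0.003,0.02,0],[0,0,0]],"yaw":[0,0]}' | grep -E "eef|contact"
python3 - <<'E'
from h import *
from station import grab_frame
t,d=grab_frame("top");s,e=grab_frame("scene");np.savez("k.npz",t=t,s=s)
f=lambda a,n:cv2.convertScaleAbs(cv2.resize(a[:,:,::-1],None,fx=n,fy=n,interpolation=cv2.INTER_CUBIC),alpha=1.5)
g=np.load("g.npz");T=lambda t:f(t[190:265,100:200],4);S=lambda s:f(np.rot90(s[280:380,245:320]),4)
cv2.imwrite("pics/k.png",np.vstack([np.hstack([T(t),S(s)]),np.hstack([T(g["t"]),S(g["s"])])]))
E
```

```text
eef_pos: [0.5347, -0.0806, 0.1212]
contact_force: [0.5, -6.5, -6.2]
```

View pics/k.png

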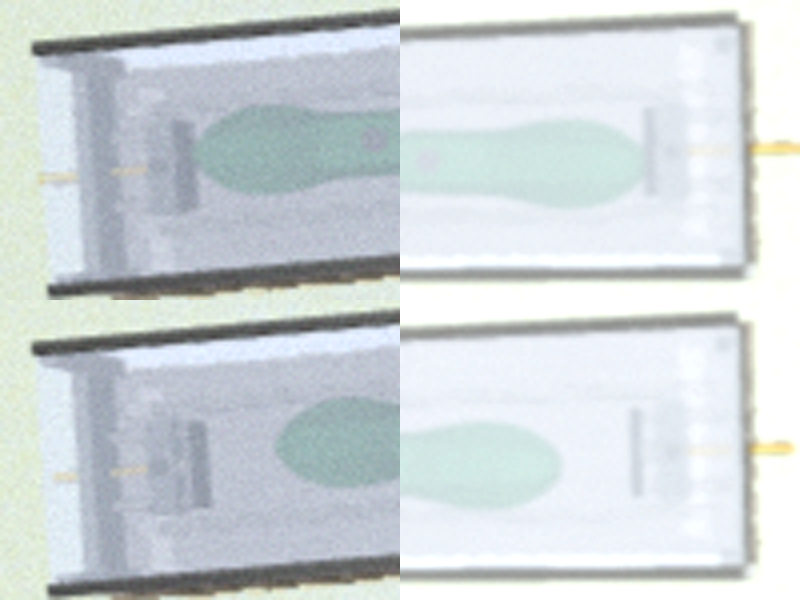

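Top row is now, bottom row is before. The pad strip moved from x≈636 to 650 in the scene view and from 203 to 190 in the top view, about 8–9 mm. It has closed up on its carriage, and the toe touches it at (643,162). The tool has also stalled while the force rises. I'll add one small firm push and back off.

```bash
python3 -m crank '{"grip":[-1,-1,-1],"travel":[[-0.006,0.05,0],[-0.004,0.03,0],[0,0,0]],"yaw":[0,0,0]}' | grep -E "eef|contact"
```

```text
eef_pos: [0.5346, -0.0802, 0.1216]
contact_force: [-1.0, -9.4, -4.4]
```

```bash
python3 -m crank '{"grip":[-1,-1,-1,-1,-1,-1,-1,-1,-1,-1,-1,-1],"travel":[[0.012,-0.1,0],[0.023,-0.2,0],[0.035,-0.3,0],[0.06,-0.5,0],[0.1,-0.9,0],[0.1,-0.9,0],[0.1,-0.9,0],[0.1,-0.9,0],[0.1,-0.9,0],[0.05,-0.9,0],[0,-0.9,0],[0,-0.9,0]],"yaw":[0,0,0,0,0,0,0,0,0,0,0,0]}'
python3 -m crank '{"grip":[-1,-1,-1,-1,-1,-1,-1,-1,-1],"travel":[[0,-0.9,0],[0,-0.9,0],[0,-0.9,0],[0,0,-0.4],[0,0,-0.5],[0,0,-0.3],[0,0,-0.1],[0,0,-0.05],[0,0,0]],"yaw":[0,0,0,0,0,0,0,0,0]}'
```

```text
time: 23.88
eef_pos: [0.5508, -0.2852, 0.12]
tool_rot: [[-0.112, 0.994, -0.001], [0.994, 0.112, 0.002], [0.002, -0.001, -1.0]]
contact_force: [0.3, -0.7, -8.5]
opening: 0.611
finger_force: 98.0
time: 24.63
eef_pos: [0.5503, -0.3499, 0.0882]
tool_rot: [[-0.113, 0.994, -0.003], [0.994, 0.113, 0.003], [0.004, -0.003, -1.0]]
contact_force: [-3.0, 2.2, 3.9]
opening: 0.613
finger_force: 99.4
```

```bash
python3 -m crank '{"grip":[1,1,1,1,1,1,1,1,1,1,1],"travel":[[0,0,0],[0,0,0],[0,0,0],[0,0,0],[0,0,0.2],[0,0,0.6],[0,0,1],[0,0,1],[0,0,1],[0,0,1],[0,0,0]],"yaw":[0,0,0,0,0,0,0,0,0,0,0]}'
python3 - <<'E'
from h import *
from station import grab_frame
np.set_printoptions(precision=4,suppress=True)
J=np.array([-.1132,.9936]);O=np.array([.5185,.087])
def jig(p): r=np.atleast_2d(p)[:,:2]-O; return np.c_[r@J,r@np.array([-.9936,-.1132])]
t,d=grab_frame("top");s,e=grab_frame("scene");np.savez("z.npz",t=t,s=s)
k=np.load("k.npz");g=np.load("g.npz");f=lambda a:cv2.GaussianBlur(a.astype(np.float32).mean(2),(0,0),.7)
# pad strip and toe profile along rows in the scene view / columns in the top view
for n,a in(("before",g),("pressed",k),("now",dict(t=t,s=s))):
    S=f(a["s"])[325:350,273:290].mean(1);T=f(a["t"])[224:240,136:158].mean(0)
    print(n,"scene dark row",325+S.argmin(),S.min().round(1),"top dark col",136+T.argmin(),"scene prof",S[6:22].round(0).astype(int).tolist())
w=lambda p:(p[:,:,1].astype(int)-(p[:,:,0].astype(int)+p[:,:,2])//2)
for n,p,roi in(("top",t,np.s_[205:255,140:235]),("scene",s,np.s_[240:350,262:300])):
    for q,nm in((p,"now"),(k["t" if n=="top" else "s"],"pressed")):
        m=np.zeros(p.shape[:2],bool);m[roi]=cv2.GaussianBlur(w(q).astype(np.float32),(0,0),1)[roi]>6
        v,u=np.nonzero(m);print(n,nm,len(u),"bbox",u.min(),u.max(),v.min(),v.max(),"centroid",u.mean().round(2),v.mean().round(2))
P=cloud("scene",e,cv2.inRange(cv2.cvtColor(s,cv2.COLOR_RGB2HSV),(100,120,20),(130,255,255))>0);P=P[(P[:,2]>.02)&(P[:,1]<0)];print("bottle",np.median(P,0))
E
```

```text
time: 25.55
eef_pos: [0.5541, -0.3542, 0.2138]
tool_rot: [[-0.112, 0.994, 0.011], [0.994, 0.112, -0.007], [-0.008, 0.01, -1.0]]
contact_force: [0.1, -0.6, 1.3]
opening: 0.996
finger_force: 0.0
before scene dark row 339 147.7 top dark col 150 scene prof [163, 163, 163, 163, 163, 160, 155, 148, 148, 152, 158, 160, 159, 157, 156, 155]
pressed scene dark row 342 144.2 top dark col 146 scene prof [149, 149, 149, 150, 150, 150, 151, 151, 151, 149, 146, 144, 146, 150, 153, 153]
now scene dark row 342 132.2 top dark col 146 scene prof [136, 137, 137, 137, 138, 138, 138, 139, 139, 137, 134, 132, 134, 138, 141, 141]
top now 808 bbox 149 206 218 237 centroid 176.27 226.73
top pressed 1412 bbox 149 234 207 242 centroid 198.14 225.91
scene now 885 bbox 269 288 277 339 centroid 278.81 310.68
scene pressed 1911 bbox 264 298 240 339 centroid 279.88 281.46
bottle [ 0.6596 -0.2424  0.0951]
```

The pad and toe are where they were when pressed, the bottle hasn't moved, and the gripper is clear. Handing in.

```bash
python3 -c "
from station import env
print(env.hand_in())"
```

```text
the job is handed in; nothing more can be done
None
```

The job is handed in (no verdict came back): the small last stands between the rails holding the pad fully home as far as the pictures show (it moved about 8–9 mm, then went firm, with at most about 9 N read at the wrist), and the bottle was not moved; because the interface could not lean the tool, I pushed with the large last held in the gripper and left that last on the bench in front of the jig, not where it started.

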